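# Scan the labels all round and put the jars on the free mat

## Task

Check the containers standing in front of you with the label scanner, in the order jam jar, spice jar, dropper bottle (sometimes one is missing): lift each one and hold it upright with the middle of its label level with the middle of the scanner's window and about 4 cm from the glass, first with the front of the label towards the window, then turned a third of a turn clockwise (seen from above), then another third clockwise, keeping each view still for two seconds. After its check stand each one upright on the table mat that was empty at the start. The tea box belongs on the other mat, so put it back there if it gets knocked off, and leave the salt shaker and the onion where they are.

Things in the scene. Friction and masses are not known exactly. Their poses are not given: they have to be found in the camera images.
- window (a point): centre of the flat dark window on the front of the white label scanner's head (head 65 x 90 x 66 mm on a post; base 110 x 100 mm on the worktop; fixed, stands anew each time; window centre 190 mm above the worktop, head top at 223 mm). The point lies on the glass; x points straight out of the window towards the robot's side, z up
- mat_a: thin grey table mat with a cork border, fixed flat on the worktop, 220 (its x) x 170 (its y) mm, about 1 mm thick and flush to things standing on it (their feet are at worktop height); origin at its centre, on the worktop. Holds the tea box or is empty
- mat_b: second mat, the same in every way
- jam_mid (a point): squat glass jam jar with a grey screwed-on lid, 62 mm diameter, 86 mm tall; the point is on its axis, 43 mm above its foot; z up its axis, the front of its label faces its own -x (at the start roughly towards the robot). Its rigid lid (61 mm diameter, 75 to 86 mm above the foot) is the place to grip. Solid to the gripper, 0.18 to 0.33 kg. May be absent
- spice_mid (a point): slim spice jar of rounded square section, 44 x 44 mm, 100 mm tall; the point is on its axis, 50 mm above its foot; z up its axis, label front faces its own -x (at the start roughly towards the robot). Its cap (43 mm diameter, 80 to 100 mm above the foot) is the place to grip. About 0.11 kg. May be absent
- drops_mid (a point): small brown dropper bottle, 33 mm diameter body, 102 mm tall with its narrow black rubber top; the point is on its axis, 51 mm above its foot; z up its axis, label front faces its own -x (at the start roughly towards the robot). Straight round body from the foot to about 62 mm, above it a collar of 24 mm diameter (62 to 77 mm) and a bulb of 13 mm diameter; grip the upper part of the body from above. About 0.07 kg. May be absent
- tea_mid (a point): small tea box, rigid cuboid carton, 58 (its x) x 74 (its y) x 61 mm (its z, up at the start), about 0.08 kg, standing on the mat that is taken at any yaw; the point is its centre. It may be knocked aside (it slides upright); grip it across its x. It needs no scanning
- shaker_mid (a point): salt shaker, 44 mm diameter, 90 mm tall, bystander beside the scanner; its centre. Leave it
- onion_mid (a point): onion, about 65 mm diameter, 71 mm tall, bystander on the other side of the scanner; its centre. Leave it
- jam_view1 (a point): middle of the front of the jam jar's label, on its surface (40 mm above the foot, 29 mm from the axis); x points outward
- jam_view2 (a point): point on the jam jar's surface at the same height, 120 degrees counter-clockwise (seen from above) round from the label front; x points outward: it faces the window after one third of a turn clockwise
- jam_view3 (a point): point on the jam jar's surface at the same height, 240 degrees counter-clockwise (seen from above) round from the label front; x points outward: it faces the window after two thirds of a turn clockwise
- spice_view1 (a point): middle of the front of the spice jar's label, on its surface (45 mm above the foot, 21.5 mm from the axis); x points outward
- spice_view2 (a point): point on the spice jar's surface at the same height, 120 degrees counter-clockwise (seen from above) round from the label front; x points outward: it faces the window after one third of a turn clockwise
- spice_view3 (a point): point on the spice jar's surface at the same height, 240 degrees counter-clockwise (seen from above) round from the label front; x points outward: it faces the window after two thirds of a turn clockwise
- drops_view1 (a point): middle of the front of the dropper bottle's label, on its surface (33 mm above the foot, 16.5 mm from the axis); x points outward
- drops_view2 (a point): point on the dropper bottle's surface at the same height, 120 degrees counter-clockwise (seen from above) round from the label front; x points outward: it faces the window after one third of a turn clockwise
- drops_view3 (a point): point on the dropper bottle's surface at the same height, 240 degrees counter-clockwise (seen from above) round from the label front; x points outward: it faces the window after two thirds of a turn clockwise
Mind the look-alikes: they are no part of the job. Leave any green or purple look-alike of the part that bears spice_mid alone.

How it is judged:
On the way, in this order (a step that is already met when the one before it is completed fails the run):
1. jam jar: held up to the scanner, the front of its label to the window (x of jam_view1 in the frame of window between 0.025 and 0.055 m and x of jam_mid in the frame of window above 0.052 m and y of jam_view1 in the frame of window between -0.02 and 0.02 m and z of jam_view1 in the frame of window between -0.02 and 0.02 m and angle between the x axis of jam_view1 and the x axis of window, either way round below 0.3 rad and angle between jam_mid's own z axis and vertical below 0.2 rad), for 1.5 s.
2. jam jar: held up to the scanner, then turned a third clockwise (seen from above) (x of jam_view2 in the frame of window between 0.025 and 0.055 m and x of jam_mid in the frame of window above 0.052 m and y of jam_view2 in the frame of window between -0.02 and 0.02 m and z of jam_view2 in the frame of window between -0.02 and 0.02 m and angle between the x axis of jam_view2 and the x axis of window, either way round below 0.3 rad and angle between jam_mid's own z axis and vertical below 0.2 rad), for 1.5 s.
3. jam jar: held up to the scanner, then a third of a turn further clockwise (x of jam_view3 in the frame of window between 0.025 and 0.055 m and x of jam_mid in the frame of window above 0.052 m and y of jam_view3 in the frame of window between -0.02 and 0.02 m and z of jam_view3 in the frame of window between -0.02 and 0.02 m and angle between the x axis of jam_view3 and the x axis of window, either way round below 0.3 rad and angle between jam_mid's own z axis and vertical below 0.2 rad), for 1.5 s.
4. spice jar: held up to the scanner, the front of its label to the window (x of spice_view1 in the frame of window between 0.025 and 0.055 m and x of spice_mid in the frame of window above 0.0445 m and y of spice_view1 in the frame of window between -0.02 and 0.02 m and z of spice_view1 in the frame of window between -0.02 and 0.02 m and angle between the x axis of spice_view1 and the x axis of window, either way round below 0.3 rad and angle between spice_mid's own z axis and vertical below 0.2 rad), for 1.5 s.
5. spice jar: held up to the scanner, then turned a third clockwise (seen from above) (x of spice_view2 in the frame of window between 0.025 and 0.055 m and x of spice_mid in the frame of window above 0.0445 m and y of spice_view2 in the frame of window between -0.02 and 0.02 m and z of spice_view2 in the frame of window between -0.02 and 0.02 m and angle between the x axis of spice_view2 and the x axis of window, either way round below 0.3 rad and angle between spice_mid's own z axis and vertical below 0.2 rad), for 1.5 s.
6. spice jar: held up to the scanner, then a third of a turn further clockwise (x of spice_view3 in the frame of window between 0.025 and 0.055 m and x of spice_mid in the frame of window above 0.0445 m and y of spice_view3 in the frame of window between -0.02 and 0.02 m and z of spice_view3 in the frame of window between -0.02 and 0.02 m and angle between the x axis of spice_view3 and the x axis of window, either way round below 0.3 rad and angle between spice_mid's own z axis and vertical below 0.2 rad), for 1.5 s.
7. dropper bottle: held up to the scanner, the front of its label to the window (x of drops_view1 in the frame of window between 0.025 and 0.055 m and x of drops_mid in the frame of window above 0.0395 m and y of drops_view1 in the frame of window between -0.02 and 0.02 m and z of drops_view1 in the frame of window between -0.02 and 0.02 m and angle between the x axis of drops_view1 and the x axis of window, either way round below 0.3 rad and angle between drops_mid's own z axis and vertical below 0.2 rad), for 1.5 s.
8. dropper bottle: held up to the scanner, then turned a third clockwise (seen from above) (x of drops_view2 in the frame of window between 0.025 and 0.055 m and x of drops_mid in the frame of window above 0.0395 m and y of drops_view2 in the frame of window between -0.02 and 0.02 m and z of drops_view2 in the frame of window between -0.02 and 0.02 m and angle between the x axis of drops_view2 and the x axis of window, either way round below 0.3 rad and angle between drops_mid's own z axis and vertical below 0.2 rad), for 1.5 s.
9. dropper bottle: held up to the scanner, then a third of a turn further clockwise (x of drops_view3 in the frame of window between 0.025 and 0.055 m and x of drops_mid in the frame of window above 0.0395 m and y of drops_view3 in the frame of window between -0.02 and 0.02 m and z of drops_view3 in the frame of window between -0.02 and 0.02 m and angle between the x axis of drops_view3 and the x axis of window, either way round below 0.3 rad and angle between drops_mid's own z axis and vertical below 0.2 rad), for 1.5 s.
At the end, for the whole second after the job is handed in: each container present stands upright (within 0.15 rad) and still on the mat that does not hold the tea box, its axis 3 mm or more inside the edge; the tea box rests on its own mat, its centre 3 mm or more inside the edge (((x of tea_mid in the frame of mat_a between -0.107 and 0.107 m and y of tea_mid in the frame of mat_a between -0.082 and 0.082 m and height (world z) of tea_mid below 0.048 m and x of jam_mid in the frame of mat_b between -0.107 and 0.107 m and y of jam_mid in the frame of mat_b between -0.082 and 0.082 m and height (world z) of jam_mid below 0.058 m and x of spice_mid in the frame of mat_b between -0.107 and 0.107 m and y of spice_mid in the frame of mat_b between -0.082 and 0.082 m and height (world z) of spice_mid below 0.065 m and x of drops_mid in the frame of mat_b between -0.107 and 0.107 m and y of drops_mid in the frame of mat_b between -0.082 and 0.082 m and height (world z) of drops_mid below 0.066 m) or (x of tea_mid in the frame of mat_b between -0.107 and 0.107 m and y of tea_mid in the frame of mat_b between -0.082 and 0.082 m and height (world z) of tea_mid below 0.048 m and x of jam_mid in the frame of mat_a between -0.107 and 0.107 m and y of jam_mid in the frame of mat_a between -0.082 and 0.082 m and height (world z) of jam_mid below 0.058 m and x of spice_mid in the frame of mat_a between -0.107 and 0.107 m and y of spice_mid in the frame of mat_a between -0.082 and 0.082 m and height (world z) of spice_mid below 0.065 m and x of drops_mid in the frame of mat_a between -0.107 and 0.107 m and y of drops_mid in the frame of mat_a between -0.082 and 0.082 m and height (world z) of drops_mid below 0.066 m)) and angle between each of jam_mid, spice_mid, drops_mid's own z axis and vertical below 0.15 rad and linear speed of each of jam, spice, drops below 0.02 m/s); the robot touches nothing.
It fails at once if the salt shaker is pushed more than 4 cm from its place (distance of shaker_mid from where it was at the start of the episode above 0.04 m).
It fails at once if the onion is pushed more than 4 cm from its place (distance of onion_mid from where it was at the start of the episode above 0.04 m).
Of jam, spice, drops only 2 to 3 are there at a start; the rules pass over those that are not, and their reading is None.
At some moment in a run one of tea may be knocked a few centimetres aside while the robot is not near it.
Once in a run the grip may slacken for a moment while it holds something.
It also fails if it takes over 210 s, if anything falls off the work surface, if the arm or the gripper's body presses on something with over 40 N, if the wrist force passes 120 N, or if a joint passes its speed limit or range.

## Robot

A 6-joint arm with a two-finger parallel gripper is mounted at the origin on a cart in front of the work surface, level with it; the furniture and walls round the work are solid. World frame = base frame: x ahead of the robot, y to its left, z up, the work surface at z = 0. Lengths are in m, angles in rad, forces in N, time in s.
With the tool pointing down it reaches from about 0.275 to 0.875 m from the base axis. Payload 12.5 kg.
Tool frame: the origin (TCP) lies at the very end of the fingers, on their centre line; the grasp point (between the pads) lies 19 mm behind it; z points along the fingers, y is the line along which they close (so a half turn about z gives the same grasp; the last joint's range is limited). The gripper opens to 85 mm and grips with 20 to 120 N. Pads are 22 mm wide; open, the fingers measure 114 mm over their backs; the gripper's body (76 mm by 85 mm) begins 54 mm behind the grasp point. The pads swing forward as they close: fully open they stand 13 mm farther back than shut.
Start: joints at [1.067, 0.351, 1.652, -0, 1.139, -0.085], TCP at [0.224, 0.502, 0.231] pointing down, gripper open.
Joint ranges: [-2.75, 2.75], [-0.79, 2.1], [0.01, 2.65], [-1.57, 4.71], [0.07, 3.14], [-2.87, 2.87]. Speed limits (rad/s): [2.22, 2.22, 2.79, 3.14, 3.14, 3.14].

## Interface

Orientations are given as a 3x3 rotation matrix whose columns are the frame's x, y, z axes.
In Python, from bench import manip gives the robot as it stands. Calls block until the motion is done:
- manip.move_ptp(position, orientation): joint-space move of the TCP to a pose.
- manip.move_l(position, attitude=None, max_speed=0.15): straight line of the TCP; attitude=None keeps the orientation; max_speed is the mean speed in m/s.
- manip.move_j(angles): joint-space move.
- manip.set_gripper(opening, effort=None): opening from 0.0 (shut) to 1.0 (fully open); effort is the grip in N (None keeps the last); returns when the fingers have stopped.
- manip.dwell(seconds).
- manip.inverse_kinematics(position, orientation): joint angles nearest the present ones, or None.
- manip.grab_frame(name): name is "scene" or "top"; returns (picture, depth): 420x560x3 uint8, red, green, blue; 420x560 float32, m along the optical axis (not along the pixel's ray), 0 where there is no reading.
- manip.get_calibration(name): a dict with "camera_matrix" (3x3 intrinsics, pixels), "R" (3x3) and "t" (3): a world point X has camera coordinates R X + t. Camera axes: x right, y down, z forward; pixel columns grow to the right and rows downward; lengths in m; the calibration is good to about 2 mm. A picture is of the moment at which its call begins. get_calibration takes no time and is no camera call.
A pose or a line that the arm cannot do raises manip.Unreachable and nothing moves.
- manip.sign_off(): hands the job in; it is judged then, once.
Trained networks look in the newest picture that a camera, given by its name, has taken for a name from the list of things; names that differ only in an ending like _2 or _b are one class to them, and where a whole thing is asked for, a point or a joint stands for the part that bears it (a point fixed in the world has none). Each returns a list of dicts, best first, with "confidence" (0 to 1); they miss things now and then, are a little off and sometimes report something else, mostly with a low value. They report only what shows in the picture. A call takes as long as a camera call. They do not tell look-alikes from the thing itself.
- manip.look_for(camera, name): "at" ([x, y, z] in m, in world coordinates, good to about 4 mm: the middle of the surface that is visible of it).
Readings, each from a call of its own:
- manip.current_time(): time.
- manip.current_qpos(): joint angles.
- manip.current_joint_vel(): joint speeds.
- manip.current_joint_torque(): joint torques, N m.
- manip.current_ee_pos(): TCP position.
- manip.current_tcp_rot(): TCP orientation.
- manip.current_force(): force on the tool from outside, world axes, zero at the start.
- manip.current_ft_torque(): the same for the moment, N m.
- manip.current_grip_width(): opening from 0.0 (shut) to 1.0 (fully open).
- manip.current_grip_force(): force on a finger pad.
Only numpy, scipy, OpenCV 4.12 (cv2) and the standard library are available. Lean on these libraries where they do the work, as an engineer would, in place of code of your own. Each camera call takes 0.05 s, during which the arm holds its last target. There are 200 camera calls.

## Working session

There is one attempt and no reset: what is moved stays moved. The work goes in short steps, each a Python script; the robot and the scene stay as the last script left them, time stands still between calls to the robot, and variables do not carry over. Pictures are saved under pics/ and viewed, at most 14 in all, crops included, and the job is handed in when it is done.

```bash
mkdir -p pics; ls; python3 - <<'E'
from bench import manip
import cv2,numpy as np
for c in("scene","top"):
    im,d=manip.grab_frame(c); cv2.imwrite(f"pics/{c}0.png",im[:,:,::-1]); np.savez(f"{c}0.npz",im=im,d=d)
    k=manip.get_calibration(c); print(c,(-k["R"].T@k["t"]).round(3),k["R"].round(2).tolist(),k["camera_matrix"][0][0])
    for n in("window","mat_a","jam_mid","spice_mid","drops_mid","tea_mid","shaker_mid","onion_mid"):
        r=manip.look_for(c,n)
        K=k["camera_matrix"]
        for q in r[:4]:
            p=K@(k["R"]@np.array(q["at"])+k["t"]); print(n,np.round(q["at"],3),round(q["confidence"],2),(p[:2]/p[2]).round())
print(manip.current_time())
E
```

```text
pics
scene [-0.408 -0.648  0.957] [[0.59, -0.81, -0.02], [-0.49, -0.34, -0.8], [0.65, 0.48, -0.59]] 495.2039750176501
window [ 0.61  -0.046  0.163] 0.94 [332. 193.]
mat_a [0.427 0.294 0.003] 0.77 [207. 228.]
mat_a [ 0.389 -0.286  0.005] 0.6 [364. 315.]
jam_mid [0.433 0.003 0.068] 0.72 [282. 246.]
spice_mid [0.443 0.104 0.064] 0.75 [256. 232.]
spice_mid [ 0.444 -0.149  0.068] 0.7 [331. 264.]
tea_mid [ 0.393 -0.262  0.053] 0.79 [358. 297.]
shaker_mid [ 0.599 -0.166  0.046] 0.56 [364. 242.]
top [0.319 0.018 1.254] [[-0.02, -1.0, 0.01], [-0.99, 0.02, -0.13], [0.13, -0.01, -0.99]] 479.1981487954841
window [ 0.605 -0.035  0.221] 0.97 [304. 138.]
mat_a [0.421 0.295 0.   ] 0.65 [176. 232.]
mat_a [ 0.426 -0.263  0.005] 0.62 [389. 226.]
mat_a [0.446 0.016 0.087] 0.27 [282. 217.]
jam_mid [0.441 0.016 0.089] 0.85 [282. 219.]
spice_mid [0.446 0.114 0.102] 0.89 [242. 217.]
spice_mid [0.342 0.081 0.101] 0.83 [256. 260.]
spice_mid [ 0.452 -0.137  0.104] 0.78 [346. 212.]
tea_mid [ 0.411 -0.248  0.063] 0.93 [388. 230.]
tea_mid [0.443 0.014 0.085] 0.6 [283. 218.]
shaker_mid [ 0.612 -0.153  0.07 ] 0.86 [348. 151.]
shaker_mid [0.449 0.017 0.087] 0.26 [282. 216.]
onion_mid [0.602 0.158 0.046] 0.76 [226. 159.]
onion_mid [0.419 0.293 0.004] 0.39 [176. 233.]
0.9
```

```bash
python3 - <<'E'
import cv2
a=cv2.imread("pics/scene0.png");cv2.imwrite("pics/s0c.png",cv2.resize(a[120:360,150:430],(784,672))[:600])
b=cv2.imread("pics/top0.png");cv2.imwrite("pics/t0c.png",cv2.resize(b[90:300,130:450],(800,525),interpolation=cv2.INTER_CUBIC))
E
```

```text
(no output)
```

View pics/s0c.png

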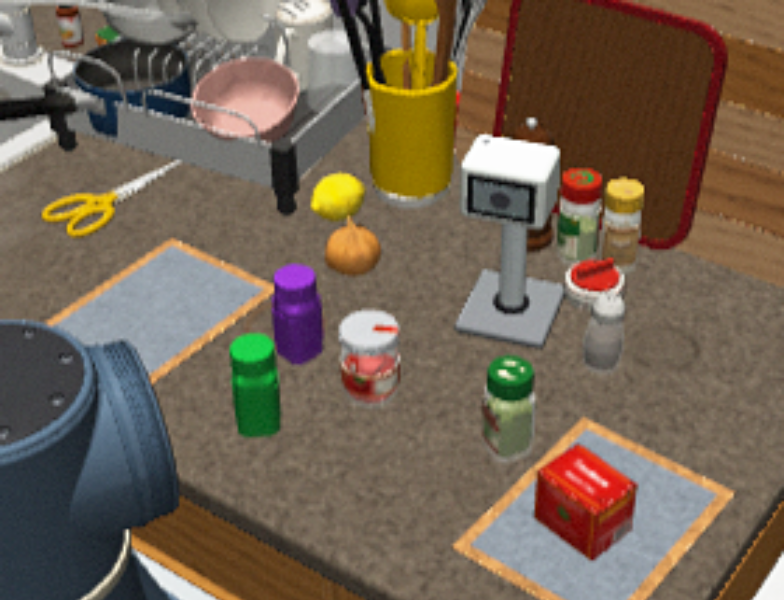

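View pics/t0c.png

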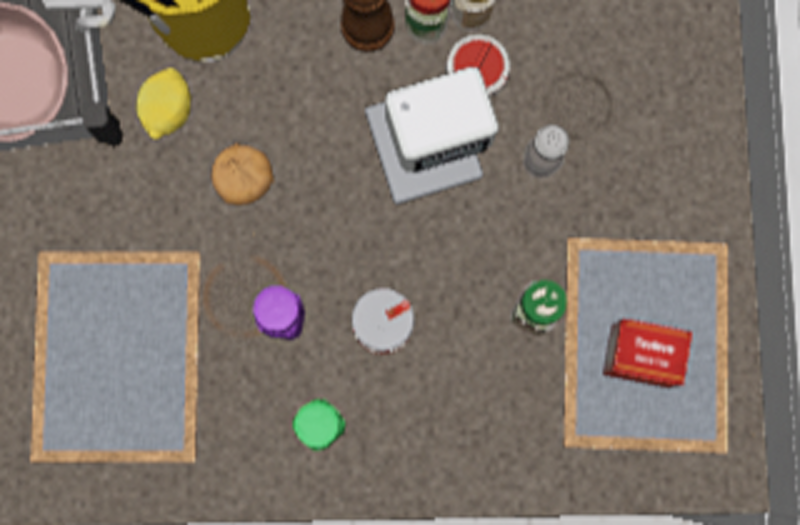

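The real spice jar is the labelled glass one with the green cap, at scene px (331,264) and top px (346,212). The plain green jar (241,257) and plain purple jar (256,232) are look-alikes, and the red- and gold-capped jars behind the scanner are scenery. I see no dropper bottle so far. The empty mat is on the left, around top px (176,232). Next I'll measure the geometry and take close crops.

```bash
cat > h.py <<'E'
from bench import manip
import cv2,numpy as np
def cloud(c,d):
    k=manip.get_calibration(c);K=k["camera_matrix"]
    v,u=np.mgrid[:d.shape[0],:d.shape[1]]
    P=np.stack([(u-K[0][2])/K[0][0]*d,(v-K[1][2])/K[1][1]*d,d],-1)
    W=(P-k["t"])@k["R"]; W[d<=0]=np.nan; return W
def pix(c,X):
    k=manip.get_calibration(c);p=k["camera_matrix"]@(k["R"]@np.array(X)+k["t"]);return p[:2]/p[2]
def rect(W,m):
    return cv2.minAreaRect(W[m][:,:2].astype(np.float32)*1000)
E
python3 - <<'E'
from h import *
for c in("top","scene"):
    z=np.load(c+"0.npz");im=z["im"];W=cloud(c,z["d"]);X,Y,Z=np.moveaxis(W,-1,0)
    box=lambda x0,x1,y0,y1,z0,z1:(X>x0)&(X<x1)&(Y>y0)&(Y<y1)&(Z>z0)&(Z<z1)
    print(c)
    for n,b in dict(headtop=(.52,.72,-.15,.1,.218,.228),head=(.52,.72,-.15,.1,.16,.23),jamlid=(.38,.5,-.05,.08,.08,.093),spicecap=(.4,.5,-.18,-.1,.09,.106),tea=(.3,.5,-.33,-.18,.055,.066),green=(.3,.4,.03,.13,.085,.11),purple=(.4,.5,.07,.16,.085,.11)).items():
        m=box(*b)
        if m.sum()>5: print(n,m.sum(),np.round(rect(W,m),1) if 0 else [np.round(q,1) for q in rect(W,m)],np.nanmedian(Z[m]).round(4))
    hsv=cv2.cvtColor(im,cv2.COLOR_RGB2HSV)
    for n,y0,y1 in(("left",.17,.42),("right",-.42,-.14)):
        m=box(.2,.6,y0,y1,-.01,.01)&(hsv[...,1]>90)&(hsv[...,0]<22)&(hsv[...,2]>120)
        m=cv2.morphologyEx(m.astype(np.uint8),cv2.MORPH_OPEN,np.ones((2,2)))>0
        print("mat",n,m.sum(),[np.round(q,1) for q in rect(W,m)])
z=np.load("scene0.npz")["im"][:,:,::-1]
a=cv2.resize(z[222:272,262:302],(400,500),interpolation=cv2.INTER_CUBIC);b=cv2.resize(z[240:290,310:350],(400,500),interpolation=cv2.INTER_CUBIC)
cv2.imwrite("pics/crop1.png",np.hstack([a,b]))
E
```

```text
top
headtop 1022 [array([614.2, -40.3]), array([63.8, 87.7]), np.float64(15.1)] 0.222
head 1369 [array([613.2, -40.8]), array([69.6, 89.6]), np.float64(16.3)] 0.2211
jamlid 468 [array([446.1,  14.2]), array([59.1, 59.4]), np.float64(89.0)] 0.0853
spicecap 248 [array([ 458.5, -141.9]), array([41.2, 42. ]), np.float64(43.8)] 0.0998
tea 632 [array([ 411.2, -254.2]), array([73. , 56.3]), np.float64(76.9)] 0.0611
green 259 [array([345.8,  79.7]), array([40.9, 40.8]), np.float64(88.8)] 0.0999
purple 255 [array([457.5, 119. ]), array([42., 42.]), np.float64(81.0)] 0.0996
mat left 1132 [array([418.7, 291.9]), array([170.6, 218.6]), np.float64(88.7)]
mat right 1062 [array([ 420. , -265.6]), array([167.8, 221.6]), np.float64(86.0)]
scene
headtop 407 [array([610.4, -44.9]), array([64.4, 87.9]), np.float64(14.8)] 0.2239
head 980 [array([607.4, -45.3]), array([70.4, 91.2]), np.float64(14.7)] 0.2118
jamlid 273 [array([442.8,  11.5]), array([61.6, 60.2]), np.float64(0.4)] 0.0873
spicecap 183 [array([ 453.3, -147. ]), array([41.4, 41.2]), np.float64(47.7)] 0.1013
tea 492 [array([ 407.2, -257.8]), array([75.2, 57.5]), np.float64(78.3)] 0.063
green 197 [array([340.4,  76.7]), array([43.1, 40.9]), np.float64(32.3)] 0.101
purple 167 [array([453.3, 115.1]), array([42.5, 44.2]), np.float64(6.9)] 0.1007
mat left 440 [array([334.5, 161.8]), array([564.8, 248.4]), np.float64(53.9)]
mat right 1046 [array([ 418.9, -267.4]), array([172.6, 226.3]), np.float64(86.6)]
```

View pics/crop1.png

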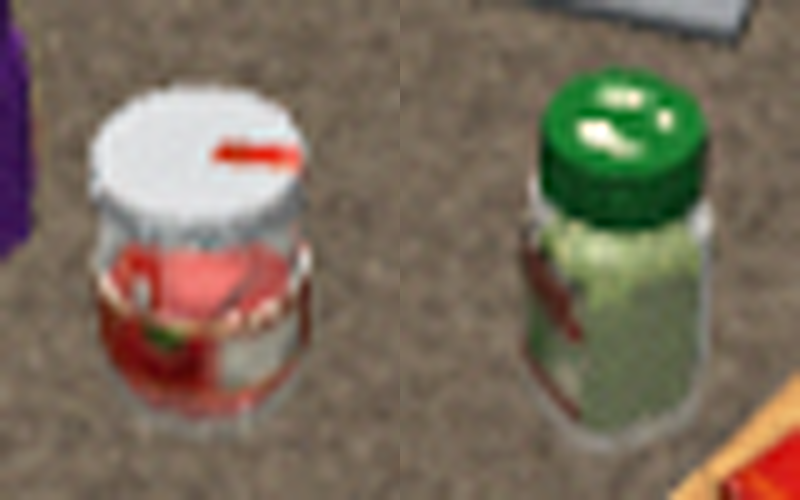

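View pics/top0.png

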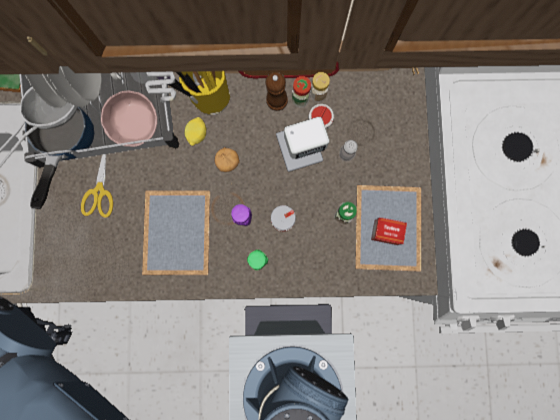

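The left crop shows the jam jar with a dark red front and green picture left of centre, and a white panel to the right. The right crop shows the true spice jar (glass, green cap), with only its label edge visible on the left. The full top view shows no dropper bottle, and the left mat is empty. The label yaws are unclear, so I'll lift each jar and turn it in front of the scene camera.

```bash
cat >> h.py <<'E'
WC=np.array([.5806,-.0509,.19]); WX=np.array([-.966,-.259,0])
def R(yaw):
    c,s=np.cos(yaw),np.sin(yaw);return np.array([[c,s,0],[s,-c,0],[0,0,-1.]])
def ik(p,yaw=0.):
    q=manip.inverse_kinematics(list(p),R(yaw)); return None if q is None else np.array(q)
PH=[.36,-.30,.42]
E
python3 - <<'E'
from h import *
for n,p in dict(jam=[.444,.0125,.057],up=[.444,.0125,.25],spice=[.456,-.1445,.068],view=list((WC+WX*.069)[:2])+[.207],PH=PH,PH2=[.33,-.33,.5],place=[.42,.29,.06],p2=[.42,.24,.06],p3=[.42,.34,.06]).items():
    for y in (0,1.57,3.1):
        q=ik(p,y); print(n,y,None if q is None else q.round(2))
E
```

```text
jam 0 [-0.08  0.45  2.05 -0.    0.64  1.49]
jam 1.57 [-0.08  0.45  2.05 -0.    0.64 -0.08]
jam 3.1 [-0.08  0.45  2.05 -0.    0.64 -1.61]
up 0 [-0.08  0.13  1.89 -0.    1.12  1.49]
up 1.57 [-0.08  0.13  1.89 -0.    1.12 -0.08]
up 3.1 [-0.08  0.13  1.89 -0.    1.12 -1.61]
spice 0 [-0.4   0.47  1.96 -0.    0.71  1.17]
spice 1.57 [-0.4   0.47  1.96 -0.    0.71 -0.4 ]
spice 3.1 [-0.4   0.47  1.96 -0.    0.71 -1.93]
view 0 [-0.22  0.32  1.76 -0.    1.06  1.35]
view 1.57 [-0.22  0.32  1.76 -0.    1.06 -0.22]
view 3.1 [-0.22  0.32  1.76 -0.    1.06 -1.75]
PH 0 [-0.79  0.06  1.55 -0.    1.53  0.78]
PH 1.57 [-0.79  0.06  1.55 -0.    1.53 -0.79]
PH 3.1 [-0.79  0.06  1.55 -0.    1.53 -2.32]
PH2 0 [-0.89  0.05  1.38 -0.    1.71  0.69]
PH2 1.57 [-0.89  0.05  1.38 -0.    1.71 -0.88]
PH2 3.1 [-0.89  0.05  1.38 -0.    1.71 -2.41]
place 0 [ 0.51  0.53  1.88 -0.    0.73  2.08]
place 1.57 [ 0.51  0.53  1.88 -0.    0.73  0.51]
place 3.1 [ 0.51  0.53  1.88 -0.    0.73 -1.02]
p2 0 [ 0.42  0.5   1.95 -0.    0.7   1.99]
p2 1.57 [ 0.42  0.5   1.95 -0.    0.7   0.42]
p2 3.1 [ 0.42  0.5   1.95 -0.    0.7  -1.11]
p3 0 [ 0.59  0.57  1.8  -0.    0.77  2.17]
p3 1.57 [ 0.59  0.57  1.8  -0.    0.77  0.6 ]
p3 3.1 [ 0.59  0.57  1.8  -0.    0.77 -0.93]
```

```bash
cat >> h.py <<'E'
def pick(x,y,z,a=.2,eff=80):
    manip.move_ptp([x,y,.2],R(a)); manip.move_l([x,y,z],max_speed=.12)
    manip.set_gripper(0.,eff); print("grip",manip.current_grip_width(),manip.current_grip_force())
    manip.move_l([x,y,.30]); print("lift",manip.current_grip_width(),manip.current_grip_force(),manip.current_force())
def photos(name,degs,a=.2,h=-.03):
    q=ik(PH,a); u=pix("scene",np.array(PH)+[0,0,h]).astype(int); out=[]
    for d in degs:
        p=q.copy(); p[5]-=np.radians(d); manip.move_j(list(p)); manip.dwell(.2)
        im,_=manip.grab_frame("scene"); out.append(cv2.resize(im[u[1]-40:u[1]+50,u[0]-33:u[0]+33,::-1],(264,360),interpolation=cv2.INTER_CUBIC))
    while len(out)%3: out.append(out[0]*0)
    n=len(out)//2; g=np.vstack([np.hstack(out[:n]),np.hstack(out[n:])])
    s=min(800/g.shape[1],600/g.shape[0]); cv2.imwrite(f"pics/{name}.png",cv2.resize(g,None,fx=s,fy=s))
    print(manip.current_grip_width(),manip.current_grip_force(),manip.current_time())
E
python3 - <<'E'
from h import *
pick(.444,.0125,.057)
photos("jam1",[-110,-60,-20,20,60,110])
E
```

```text
grip 0.6853658956142151 82.92312026023865
lift 0.6885515601885229 86.10894083976746 [ 0.57980383 -0.06593034 -3.49484581]
0.6895488077814461 86.05965256690979 12.9417
```

View pics/jam1.png

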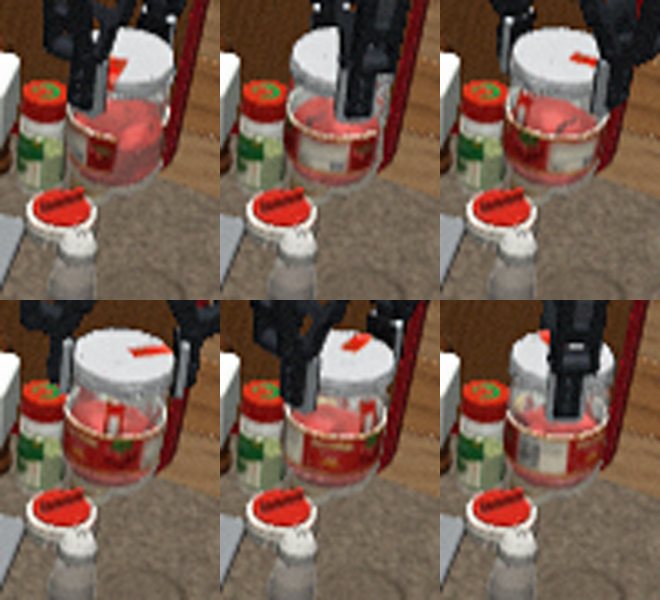

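Each frame shows the held jar. The label wraps round with a white panel on either side of a red front. I'll unwrap it into a panorama to find the front's centre.

```bash
cat >> h.py <<'E'
def pano(name,degs,r,foot,zr,a=.2):
    # unwrap; column angle = object-fixed azimuth psi as it was at tool yaw a (deg, world)
    q=ik(PH,a); k=manip.get_calibration("scene"); cam=-k["R"].T@k["t"]; az=np.arctan2(cam[1]-PH[1],cam[0]-PH[0])
    psi=np.radians(np.arange(0,360)); zz=np.linspace(zr[1],zr[0],100); acc=np.zeros((100,360,3));ws=np.zeros((1,360,1))+1e-6
    for d in degs:
        p=q.copy(); p[5]-=np.radians(d); manip.move_j(list(p)); manip.dwell(.2); im,_=manip.grab_frame("scene")
        th=psi+np.radians(d); w=np.clip(np.cos(th-az)-.3,0,None)**3
        X=np.stack(np.broadcast_arrays(PH[0]+r*np.cos(th)[None],PH[1]+r*np.sin(th)[None],PH[2]-foot+zz[:,None]),-1)
        c=X@k["R"].T+k["t"]; c=c@k["camera_matrix"].T; uv=(c[...,:2]/c[...,2:]).astype(np.float32)
        s=cv2.remap(im,uv[...,0],uv[...,1],cv2.INTER_CUBIC); acc+=s*w[None,:,None]; ws+=w[None,:,None]
    g=(acc/ws).clip(0,255).astype(np.uint8)[:,:,::-1]; np.save(name+".npy",g); g=cv2.resize(g,(792,300),interpolation=cv2.INTER_CUBIC)
    for t in range(0,360,30): cv2.putText(g,str(t),(int(t*2.2),290),0,.45,(0,255,0),1); cv2.line(g,(int(t*2.2),275),(int(t*2.2),300),(0,255,0),1)
    cv2.imwrite(f"pics/{name}.png",g); print(manip.current_time())
E
python3 - <<'E'
from h import *
pano("jampano",range(120,-151,-30),.029,.057,(.005,.075))
E
```

```text
Traceback (most recent call last):
  File "h.py", line 36, in pano
    p=q.copy(); p[5]-=np.radians(d); manip.move_j(list(p)); manip.dwell(.2); im,_=manip.grab_frame("scene")
                                     ~~~~~~~~~~~~^^^^^^^^^
bench.Unreachable: the arm cannot take that pose within its joint ranges
```

```bash
python3 - <<'E'
from h import *
pano("jampano",range(-120,151,30),.029,.057,(.005,.075))
E
```

```text
27.8667
```

View pics/jampano.png

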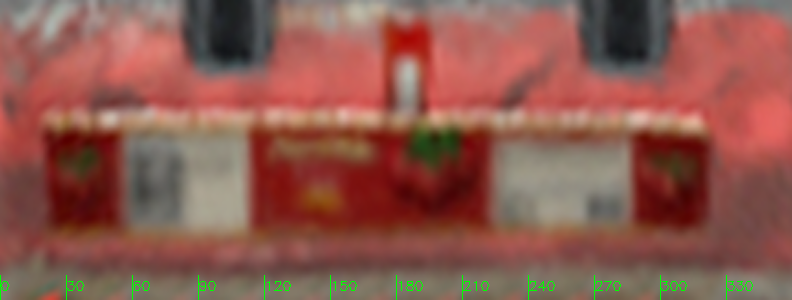

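The panorama shows the front panel from about 113° to 224°, with the sealing strip at 185°. After correcting for the finger bias, the front faces azimuth 169° at tool yaw 0.2. Now the scanning poses.

```bash
cat >> h.py <<'E'
def qv(p,yaw):
    q=ik(p,1.); assert q is not None; q[5]=q[0]+np.pi/2-yaw; assert abs(q[5])<2.86,q[5]; return list(q)
def snap(name):
    im,d=manip.grab_frame("scene"); u=pix("scene",WC+WX*.06).astype(int)
    return cv2.resize(im[u[1]-55:u[1]+45,u[0]-45:u[0]+45,::-1],(266,296),interpolation=cv2.INTER_CUBIC)
def views(name,r,lab,foot,phi,a=.2,ks=(0,1,2)):
    y1=a+((np.radians(15-phi))%(2*np.pi)); p=WC+WX*(.040+r); p[2]=WC[2]-lab+foot; out=[]
    hi=p.copy(); hi[2]+=.13
    if ks[0]==0: manip.move_j(qv(hi,y1))
    for i in ks:
        q=qv(p,y1-i*2*np.pi/3); manip.move_j(q) if i else manip.move_l(list(p),max_speed=.1)
        out.append(snap(name)); manip.dwell(2.); out.append(snap(name)); print(i,manip.current_grip_width(),manip.current_grip_force(),manip.current_ee_pos(),manip.current_force(),manip.current_time())
    o=np.vstack([np.hstack(out[0::2]),np.hstack(out[1::2])]); cv2.imwrite(f"pics/{name}.png",o)
E
python3 - <<'E'
from h import *
views("jamv",.029,.040,.057,169)
E
```

```text
0 0.6868010987274454 86.11010670661926 [ 0.51392283 -0.06876863  0.20698359] [ 0.88914667 -0.0050925  -3.24708256] 32.5333
1 0.6877595421987521 86.10656261444092 [ 0.51393408 -0.06876993  0.20699664] [ 0.41300815  0.20251445 -3.75213776] 36.45
2 0.6873561083986343 86.10767841339111 [ 0.51396182 -0.06877218  0.20701356] [-0.10000171 -0.61194357 -3.04395136] 40.3667
```

View pics/jamv.png

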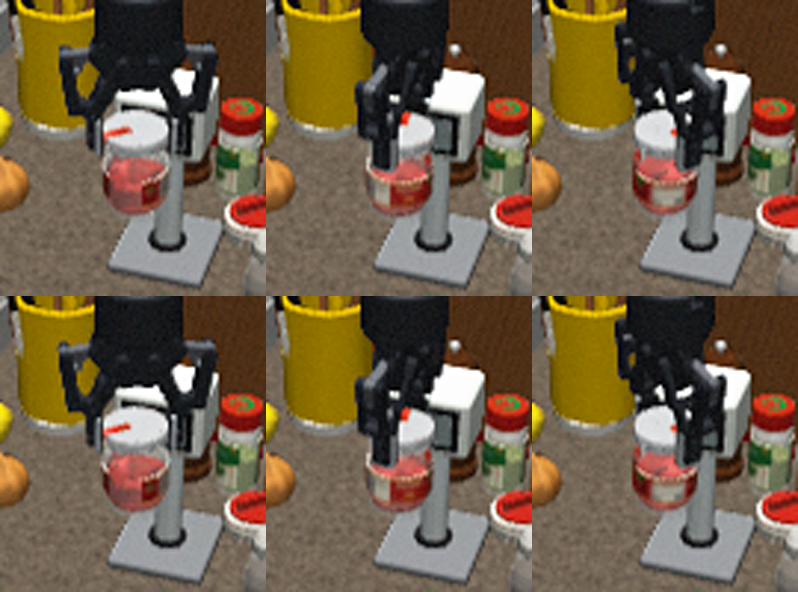

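All six snapshots show the jar held upright and steady before the window, with the lid mark turning as expected. I'll check its height from depth before leaving.

```bash
python3 - <<'E'
from h import *
p=WC+WX*.069
for c in("scene","top"):
    im,d=manip.grab_frame(c); W=cloud(c,d); hsv=cv2.cvtColor(im,cv2.COLOR_RGB2HSV)
    m=(np.hypot(W[...,0]-p[0],W[...,1]-p[1])<.036)&(W[...,2]<.25)&(W[...,2]>.14)
    z=W[m][:,2]; print(c,m.sum(),np.histogram(z,bins=np.arange(.14,.26,.01)),W[m].mean(0))
    l=m&(abs(W[...,2]-.2365)<.006); print(l.sum(),W[l].mean(0) if l.any() else "", W[l].max(0)if l.any() else "",W[l].min(0)if l.any() else "")
E
```

```text
scene 658 (array([  0,  26,  55,  58,  64,  73,  64,  51,  39, 190,  38]), array([0.14, 0.15, 0.16, 0.17, 0.18, 0.19, 0.2 , 0.21, 0.22, 0.23, 0.24,
       0.25])) [ 0.49822074 -0.07423073  0.20748988]
203 [ 0.506762   -0.06517567  0.23687957] [ 0.54223209 -0.0355807   0.2421428 ] [ 0.48225599 -0.09982654  0.23082257]
top 0 (array([0, 0, 0, 0, 0, 0, 0, 0, 0, 0, 0]), array([0.14, 0.15, 0.16, 0.17, 0.18, 0.19, 0.2 , 0.21, 0.22, 0.23, 0.24,
       0.25])) [nan nan nan]
0   <stdin>:6: RuntimeWarning: Mean of empty slice.
  ret = um.true_divide(
```

Lid top is at 0.237 m, so the height is right. Now I'll place the jam jar and fetch the spice jar.

```bash
cat >> h.py <<'E'
def place(x,y,foot,yaw=.2):
    p=manip.current_ee_pos(); manip.move_l([p[0],p[1],p[2]+.13])
    manip.move_j(qv([x,y,.25],yaw)); manip.move_l([x,y,foot+.004]); manip.move_l([x,y,foot+.0005],max_speed=.02)
    print("f",manip.current_force()); manip.set_gripper(1.); manip.move_l([x,y,.25])
E
python3 - <<'E'
from h import *
place(.46,.31,.057)
print(manip.current_time())
for n in("jam_mid","spice_mid","tea_mid"):
    if n=="jam_mid": im,d=manip.grab_frame("top"); cv2.imwrite("pics/t2.png",im[:,:,::-1]); W=cloud("top",d); X,Y,Z=np.moveaxis(W,-1,0); m=(X>.4)&(X<.51)&(Y>-.19)&(Y<-.1)&(Z>.09)&(Z<.106); print(rect(W,m)); m=(X>.4)&(X<.52)&(Y>.25)&(Y<.37)&(Z>.078)&(Z<.095); print(m.sum(),rect(W,m))
    print(n,[(np.round(q["at"],3),round(q["confidence"],2)) for q in manip.look_for("top",n)])
E
```

```text
f [-0.10081362  0.32514446  3.09563382]
46.5
((458.537109375, -141.9129638671875), (41.23448944091797, 42.48863983154297), 44.918724060058594)
309 ((467.3869323730469, 301.69403076171875), (59.45460891723633, 38.7828483581543), 23.272069931030273)
jam_mid [(array([0.459, 0.299, 0.085]), 0.7)]
spice_mid [(array([0.34 , 0.078, 0.099]), 0.89), (array([ 0.454, -0.136,  0.101]), 0.65), (array([0.445, 0.113, 0.099]), 0.65)]
tea_mid [(array([ 0.408, -0.249,  0.062]), 0.8), (array([0.464, 0.298, 0.089]), 0.25), (array([ 0.454, -0.136,  0.099]), 0.16)]
```

View pics/t2.png

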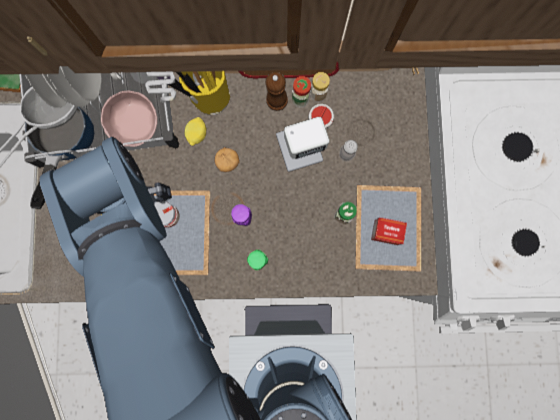

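The jam jar stands on the left mat at about px (172,215). The spice jar (346,212) and the tea box (390,231) haven't moved.

```bash
python3 - <<'E'
from h import *
pick(.456,-.1445,.070,eff=60)
manip.move_j(qv(PH,.2))
pano("spicepano",range(-120,151,30),.022,.070,(.0,.08))
print(manip.current_grip_width(),manip.current_grip_force())
E
```

```text
grip 0.5119521794182874 57.9867367724454
lift 0.5068579138030858 57.816719161346555 [-0.04449303 -0.35003865 -1.74436397]
62.0667
0.5101205009347398 57.86526502110064
```

View pics/spicepano.png

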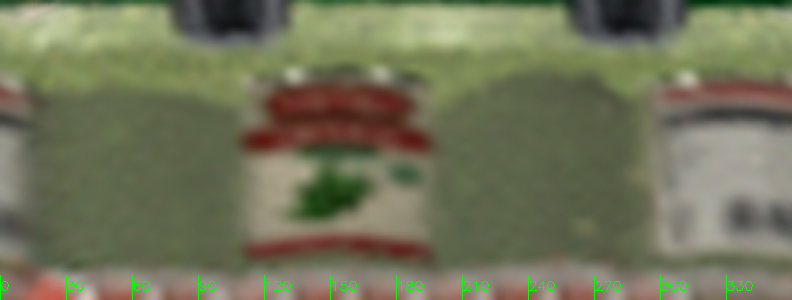

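The front label spans about 111° to 195° and the back label is centred at about 335°. After the same bias correction, φ ≈ 152°.

```bash
python3 - <<'E'
from h import *
views("spicev",.0215,.045,.070,152)
im,d=manip.grab_frame("scene"); W=cloud("scene",d); p=WC+WX*.0615
m=(np.hypot(W[...,0]-p[0],W[...,1]-p[1])<.03)&(abs(W[...,2]-.245)<.008); print(m.sum(),W[m].mean(0),np.median(W[m][:,2]))
E
```

```text
0 0.510914651340093 57.863206970505416 [ 0.5211819  -0.06682189  0.2149741 ] [ 0.54716403  0.13775305 -1.64116841] 66.7417
1 0.5073962214165536 57.86003791959956 [ 0.52119171 -0.06681083  0.21499052] [ 0.47150812  0.05564464 -1.33207819] 70.6583
2 0.5076261448741027 57.86006638314575 [ 0.52119247 -0.06682577  0.21499259] [ 0.03069925  0.94706844 -0.93223659] 74.575
160 [ 0.51499819 -0.06610111  0.24535525] 0.24604168147581534
```

View pics/spicev.png

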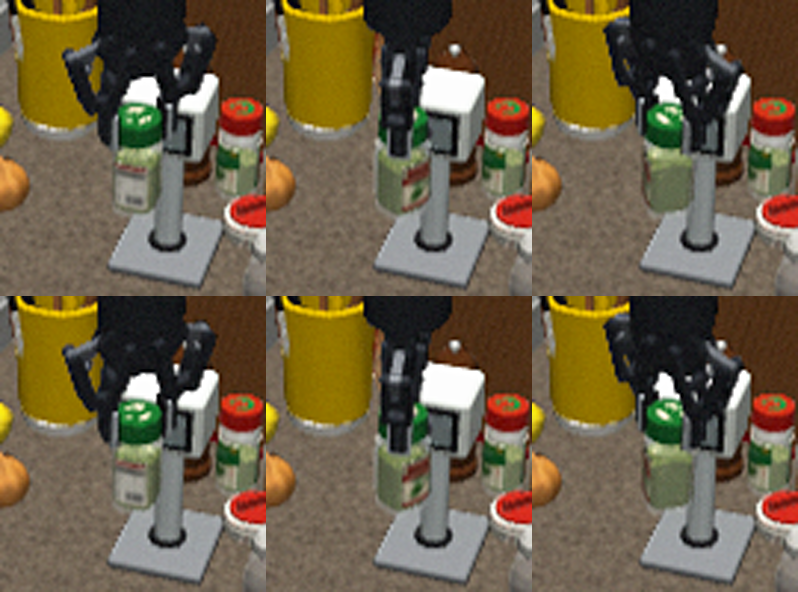

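The snapshots show the back label towards the camera first, then the front label turning to the side, held upright with the cap at the right height. Now I'll place it and check everything.

```bash
python3 - <<'E'
from h import *
place(.37,.27,.070)
manip.move_j([-1.2,.1,1.6,0,1.4,0])
for c in("top","scene"):
    im,d=manip.grab_frame(c); W=cloud(c,d); X,Y,Z=np.moveaxis(W,-1,0)
    for n,b in dict(jam=(.39,.53,.23,.39,.08,.093),spice=(.31,.43,.2,.33,.095,.107),tea=(.25,.55,-.45,-.12,.055,.066)).items():
        m=(X>b[0])&(X<b[1])&(Y>b[2])&(Y<b[3])&(Z>b[4])&(Z<b[5]); print(c,n,m.sum(),[np.round(q,1) for q in rect(W,m)] if m.any() else "")
    cv2.imwrite(f"pics/{c}3.png",im[:,:,::-1])
    for n in("drops_mid","tea_mid"): print(n,[(np.round(q["at"],3),round(q["confidence"],2)) for q in manip.look_for(c,n)])
print(manip.current_time())
E
```

```text
f [0.71121513 1.11211951 4.31198672]
top jam 473 [array([447.6, 290.5]), array([114.8,  59.3]), np.float64(55.2)]
top spice 257 [array([374. , 270.9]), array([41.9, 41.5]), np.float64(47.7)]
top tea 633 [array([ 410.9, -254.1]), array([73. , 56.1]), np.float64(77.4)]
drops_mid []
tea_mid [(array([ 0.408, -0.249,  0.062]), 0.68), (array([0.37 , 0.261, 0.102]), 0.44)]
scene jam 0 
scene spice 0 
scene tea 483 [array([ 407.8, -257.5]), array([75.9, 59.2]), np.float64(77.0)]
drops_mid []
tea_mid [(array([ 0.392, -0.264,  0.054]), 0.82)]
83.45
```

View pics/scene3.png

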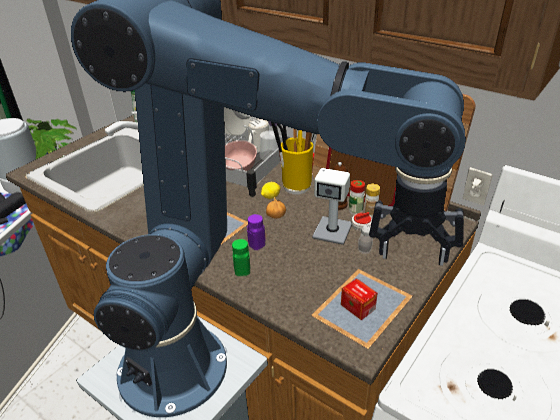

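View pics/top3.png

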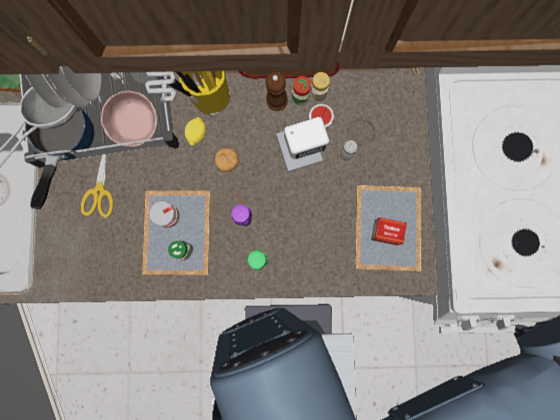

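The jam jar (162,214) and spice jar (178,250) stand on the left mat. The tea box is on its own mat at (390,231), the bystanders are unmoved, and there is no dropper bottle.

```bash
python3 -c "
from bench import manip
print(manip.sign_off())"
```

```text
the job is handed in; nothing more can be done
None
```

I held the jam jar and the spice jar up to the scanner in all three views and stood both on the left mat; there was no dropper bottle, the tea box stayed on its mat, and I have handed the job in, though the sign-off returned no verdict.

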